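Walk the roll-press die block round to the stop rail

ROBOT

A 7-joint arm with a two-finger parallel gripper is mounted at the origin on a cart in front of the work surface, level with it; the furniture and walls round the work are solid. World frame = base frame: x ahead of the robot, y to its left, z up, the work surface at z = 0. Lengths are in mm, angles in rad, forces in N, time in s.
With the tool pointing down it reaches from about 425 to 875 mm from the base axis. Payload 8.4 kg.
Tool frame: the origin (TCP) lies midway between the tips of the shut fingers; the grasp point (between the pads) lies 19 mm behind it; z points along the fingers, y is the line along which they close (so a half turn about z gives the same grasp; the last joint's range is limited). The gripper opens to 87 mm and grips with 3 to 60 N. Pads are 19 mm wide; open, the fingers measure 117 mm over their backs; the gripper's body (75 mm by 190 mm) begins 51 mm behind the grasp point.
Start: joints at [1.206, 0.333, 0.04, 1.465, -0.013, 1.343, -0.059], TCP at [170.721, -627.151, 222.546] pointing down, gripper open.
Joint ranges: [-2.58, 2.58], [-0.38, 2.09], [-1.3, 1.39], [0.25, 2.4], [-1.5, 4.64], [0.08, 2.09], [-2.65, 2.65]. Speed limits (rad/s): [2.22, 2.22, 2.79, 2.79, 3.14, 3.14, 3.14].

INTERFACE

Orientations are given as a 3x3 rotation matrix whose columns are the frame's x, y, z axes.
In Python, from station import bot, vision gives the robot as it stands.
- The arm moves only by the tool carry_out, never from a script. Its argument "deltas" is a list of rows, each a list of 7 numbers: the shift along the tool's x, y, z in m, then the turn, a rotation vector about the tool's x, y, z in rad, then the opening, from 0 (shut) to 1 (fully open). In form: [[tx, ty, tz, ax, ay, az, gripper], ...]. A call has exactly 10 rows; each row shifts and turns the commanded pose from where the row before left it, along the tool's axes as they then stand; what a row does not reach is not made up. A row lasts 1/12 s, in which the tool goes at most 41.7 mm and 7.16 degrees, less where a joint would pass 70% of its speed; a pose out of reach is approached as far as the arm can. A call with a gripper value outside its range is refused whole. The fingers move at their own pace and stop on an object; the grip force is fixed at half the most. Time passes only in rows, so rows that do not move let the fingers close, or fill a call up. It gives the time, the measured TCP pose, the force, the opening and the grip force at its end, in the units of the state.
- bot.get_state(): the state, without advancing time (a new reading comes with each control period).
- vision.get_image(name): name is "scene" or "top" or "wrist"; returns (picture, depth): 480x640x3 uint8, red, green, blue; 480x640 float32, mm along the optical axis (not along the pixel's ray), 0 where there is no reading.
- vision.get_calibration(name): a dict with "camera_matrix" (3x3 intrinsics, pixels), "pose" (4x4, takes a point from camera to world coordinates); the wrist camera has in their place "T_tool_cam" (4x4, takes a point from camera to tool coordinates, whose origin is the TCP and whose axes are the flange's). Camera axes: x right, y down, z forward; pixel columns grow to the right and rows downward; lengths in mm; the calibration is good to about 2 mm. The wrist camera is an equidistant fisheye: a pixel r from the principal point sees the ray r / f radians off the axis. A picture is of the moment at which its call begins: read the wrist's pose just before it. get_calibration takes no time and is no camera call.
- bot.job_done(): hands the job in; it is judged then, once.
Trained networks look in the newest picture that a camera, given by its name, has taken for a name from the list of things; names that differ only in an ending like _2 or _b are one class to them, and where a whole thing is asked for, a point or a joint stands for the part that bears it (a point fixed in the world has none). Each returns a list of dicts, best first, with "conf" (0 to 1); they miss things now and then, are a little off and sometimes report something else, mostly with a low value. They report only what shows in the picture. A call takes as long as a camera call.
- vision.find_in(camera, thing): "box" ([left, top, right, bottom] as shares, 0 to 1, of the picture: columns of its width, rows of its height, round what is visible of it).
- vision.mark_of(camera, thing): "xy" ([column, row] as shares, 0 to 1, of the picture: columns of its width, rows of its height: a listed point, or the origin of a listed thing).
The state is a dict: "clock": time; "q": joint angles; "dq": joint speeds; "effort": joint torques, N m; "position": TCP position; "orientation": TCP orientation; "force": force on the tool from outside, world axes, zero at the start; "torque": the same for the moment, N m; "gripper_width": opening from 0.0 (shut) to 1.0 (fully open); "finger_force": force on a finger pad.
Only numpy, scipy, OpenCV 4.12 (cv2) and the standard library are available. Lean on these libraries where they do the work, as an engineer would, in place of code of your own. Each camera call takes 0.05 s, during which the arm holds its last target. There are 200 camera calls.

TASK

The heavy die block of the roll press lies crooked on the counter. Without grasping or lifting it, push its corners with the fingertips to walk it round until a long side is parallel to the steel stop rail, then push it home so that this long side lies flat against the rail and the whole side is on the rail, not sticking out past either end. Do not let it strike the rail while it is still crooked, and leave the jars, bell, shakers and timer alone.

Things in the scene. Friction and masses are not known exactly. Their poses are not given: they have to be found in the camera images.
- die_block: loose dark cast metal block, 112 mm (its x) by 90 mm (its y), 50 mm tall, plain vertical sides up to 44 mm, six round stamps on top; 0.75 to 1 kg, too wide to pinch. Sliding friction resists turning as if it acted 52 mm from the middle. Origin: centre of its underside; z up. The long sides are its faces at y = +45 and -45 mm; either may go against the rail
- stop_rail: straight steel bar fixed to the counter, 215 mm long (its x), 24 mm thick (its y), 32 mm tall, two screw heads on top reach 41 mm; beyond the block as seen from the robot, running roughly from right to left. Origin: centre of its underside; its long faces are at y = +12 and -12 mm. It cannot move
- stand_corner (a point): front left top corner of the fixed wooden pastry stand: from this point the stand fills everything further from the robot (+x) and further right (-y), 120 mm high here, with taller pastries on it
- cutter_corner (a point): front right top corner of the fixed bread cutter board: from this point it fills everything further from the robot (+x) and further left (+y), 75 mm high here, with a knife higher up behind
- jam_jar_0: bystander: small red preserve jar with a screw lid, 59 mm across, 66 mm tall, to the left or the right of the work (the two jars change places). Origin: centre of its underside
- jam_jar_1: bystander: small amber preserve jar with a screw lid, 59 mm across, 66 mm tall, to the left or the right of the work (the two jars change places). Origin: centre of its underside
- call_bell: bystander: counter bell, 84 mm across, 63 mm tall, to the right. Origin: centre of its underside
- flour_shaker: bystander: flour shaker, 69 mm across, 118 mm tall, behind the rail. Origin: centre of its underside
- sugar_shaker: bystander: sugar pourer, 60 mm across, 122 mm tall, behind the rail. Origin: centre of its underside
- timer: bystander: wind-up kitchen timer, 66 mm across, 60 mm tall, to the left. Origin: centre of its underside

How it is judged (in metres and radians):
At the end, for the whole second after the job is handed in: The block rests flat on the counter with a long side against the rail: parallel within 0.05 rad, its middle at most 4.5 mm further from the rail than when flush, and overhanging neither end of the rail by more than 2 mm (angle between the x axis of die_block and the x axis of stop_rail, either way round below 0.05 rad and y of die_block in the frame of stop_rail between -0.0615 and 0.0615 m and x of die_block in the frame of stop_rail between -0.0535 and 0.0535 m and height (world z) of die_block below 0.004 m and angle between die_block's own z axis and vertical below 0.03 rad and linear speed of die_block below 0.01 m/s); the robot touches nothing.
It fails at once if the block touches the rail while its long sides are more than 0.2 rad from parallel to it (contact force between die_block and stop_rail above 0.5 N and angle between the x axis of die_block and the x axis of stop_rail, either way round above 0.2 rad).
It fails at once if the block is lifted or tipped (height (world z) of die_block above 0.012 m or angle between die_block's own z axis and vertical above 0.15 rad).
It fails at once if a bystander is moved by more than 15 mm (distance of any of jam_jar_0, jam_jar_1, call_bell, flour_shaker, sugar_shaker, timer from where it was at the start of the episode above 0.015 m).
It also fails if it takes over 72 s, if anything falls off the work surface, if the arm or the gripper's body presses on something with over 40 N, if the wrist force passes 120 N, or if a joint passes its speed limit or range.

## Working session

There is one attempt and no reset: what is moved stays moved. The work goes in short steps, Python scripts to look and compute and a tool call to move; the robot and the scene stay as the last step left them, time stands still between calls to the robot, and variables do not carry over. Pictures are saved under pics/ and viewed, at most 10 in all, crops included, and the job is handed in when it is done.

Besides the shell and the picture viewer there is one more tool, called after "Emit:" in YAML: its name, and indented under it one key for each argument. carry_out: Moves the arm, as the interface text tells. Its arguments: {"type":"object","properties":{"deltas":{"type":"array"}},"required":["deltas"]}

```bash
mkdir -p pics; ls
python3 - <<'E'
from station import bot, vision
import cv2,numpy as np
s=bot.get_state(); print(s)
for n in("top","scene"):
    im,d=vision.get_image(n); cv2.imwrite(f"pics/{n}0.png",im[:,:,::-1]); np.save(f"pics/{n}0.npy",d)
    c=vision.get_calibration(n); print(n,c)
    for t in["die_block","stop_rail","stand_corner","cutter_corner","jam_jar_0","jam_jar_1","call_bell","flour_shaker","sugar_shaker","timer"]:
        m=vision.mark_of(n,t)[:2]
        print(t,[(round(a["xy"][0]*640),round(a["xy"][1]*480),round(a["conf"],2)) for a in m])
E
```

```text
pics
{'clock': 0.0, 'q': array([ 1.20578411,  0.33393123,  0.03985702,  1.46626527, -0.01340249,
        1.34330131, -0.05850883]), 'dq': array([-0.0011109 ,  0.00077153, -0.00033   , -0.00022624,  0.00030088,
       -0.00014122, -0.00038662]), 'effort': array([-5.17639601e-04, -6.56347704e+01,  1.33487295e+00, -4.03794014e+01,
       -5.97961899e-02,  4.48454695e-02,  1.46482039e-04]), 'position': array([ 170.60958365, -626.7236876 ,  221.64883827]), 'orientation': array([[ 9.64882237e-01,  2.62682293e-01, -5.30206787e-04],
       [ 2.62682807e-01, -9.64880996e-01,  1.55123765e-03],
       [-1.04103791e-04, -1.63603786e-03, -9.99998656e-01]]), 'force': array([-0.73193773,  0.19368753, -0.06796776]), 'torque': array([-0.0118256 ,  0.00861171, -0.01865666]), 'finger_force': 0.0, 'gripper_width': 1.001960090835435}
top {'camera_matrix': array([[454.63138243,   0.        , 319.31649829],
       [  0.        , 454.63138243, 240.52357525],
       [  0.        ,   0.        ,   1.        ]]), 'pose': array([[ 2.91538394e-02, -9.93326354e-01,  1.11592148e-01,
         4.85235181e+02],
     
[... 802 characters left out ...]
.69131975e-01, -3.85124258e-01,  3.10304553e-01,
         1.72486299e+02],
       [-4.94578970e-01,  6.75362654e-01, -5.47062088e-01,
         8.20751679e+02],
       [ 1.11877422e-03, -6.28939259e-01, -7.77453636e-01,
         1.13299075e+03],
       [ 0.00000000e+00,  0.00000000e+00,  0.00000000e+00,
         1.00000000e+00]])}
die_block [(340, 294, 0.9)]
stop_rail [(274, 277, 0.61)]
stand_corner [(329, 225, 0.77)]
cutter_corner [(332, 220, 0.7), (299, 319, 0.56)]
jam_jar_0 [(309, 374, 0.92), (391, 224, 0.55)]
jam_jar_1 [(309, 374, 0.92), (391, 224, 0.55)]
call_bell [(422, 191, 0.81), (265, 245, 0.53)]
flour_shaker [(243, 270, 0.95)]
sugar_shaker [(263, 244, 0.98)]
timer [(290, 423, 0.57)]
```

Run:
```python
import cv2
a=cv2.imread("pics/top0.png")[140:365,150:450]; cv2.imwrite("pics/top0c.png",cv2.resize(a,(800,600),interpolation=cv2.INTER_CUBIC))
```

```text
(no output)
```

View pics/top0c.png

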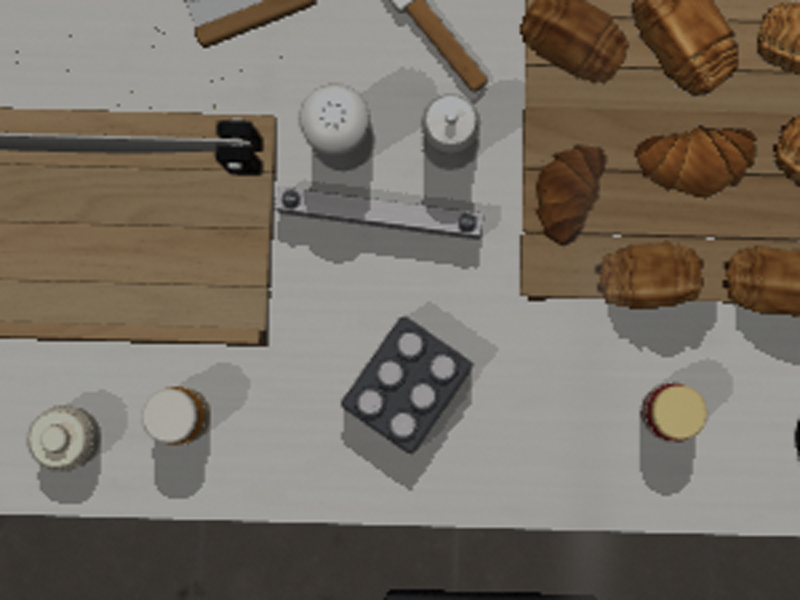

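View pics/scene0.png

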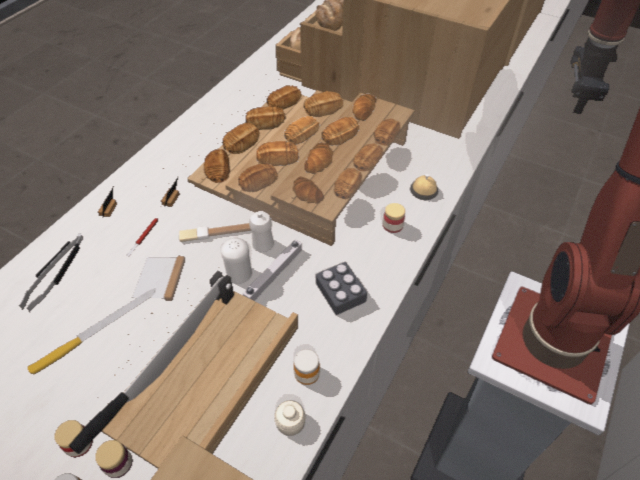

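```bash
cat > h.py <<'E'
from station import bot, vision
import cv2,numpy as np
def cloud(n,d=None,im=None):
    if d is None: im,d=vision.get_image(n)
    c=vision.get_calibration(n); K=c["camera_matrix"]; T=c["pose"]
    v,u=np.mgrid[:480,:640]
    p=np.stack([(u-K[0,2])*d/K[0,0],(v-K[1,2])*d/K[1,1],d],-1)@T[:3,:3].T+T[:3,3]
    p[d==0]=np.nan
    return p
def rect(p,lo,hi,z0,z1):
    m=(p[...,2]>z0)&(p[...,2]<z1)&np.all((p[...,:2]>lo)&(p[...,:2]<hi),-1)
    q=p[m]; r=cv2.minAreaRect(q[:,:2].astype(np.float32))
    b=cv2.boxPoints(r); e=[b[1]-b[0],b[2]-b[1]]; e=max(e,key=np.linalg.norm)
    if e[1]<0: e=-e
    return dict(n=len(q),c=np.round(r[0],1),size=np.round(sorted(r[1]),1),ang=round(float(np.arctan2(e[1],e[0])),3),z=np.round(np.percentile(q[:,2],[5,50,95]),1),mean=np.round(q[:,:2].mean(0),1),box=np.round(b).tolist())
E
python3 - <<'E'
from h import *
for n in("top","scene"):
    p=cloud(n,np.load(f"pics/{n}0.npy"))
    if n=="top":
        for u,v in[(301,282),(219,296),(397,296),(292,219),(248,266),(345,250),(281,192),(319,191),(173,304),(305,240)]: print(u,v,p[v,u].round(0))
        for u,v in[(302,285)]: c=p[v,u,:2]
        r=p[219,292,:2]
    print(n,"blk",rect(p,c-90,c+90,36,60)); print(n,"blk47",rect(p,c-90,c+90,20,60))
    print(n,"rail",rect(p,r-[40,125],r+[40,125],20,37))
p=cloud("top",np.load("pics/top0.npy"))
for nm,c,z in(("jarL",p[296,219],20),("jarR",p[296,397],20),("flour",p[188,275],40),("sugar",p[187,319],40)):
    print(nm,rect(p,c[:2]-50,c[:2]+50,z,140))
E
```

```text
301 282 [509. 127.  53.]
219 296 [466. 340.  71.]
397 296 [ 480. -128.   65.]
292 219 [682. 159.  31.]
248 266 [548. 270.  58.]
345 250 [592.  16. 124.]
281 192 [740. 185. 109.]
319 191 [746.  86. 106.]
173 304 [441. 463.  59.]
305 240 [629. 122.  -1.]
top blk {'n': 1372, 'c': array([505. , 123.8]), 'size': array([ 90.1, 111.7]), 'ang': 2.563, 'z': array([40.1, 46.4, 53.2]), 'mean': array([504.4, 123.6]), 'box': [[434.0, 117.0], [527.0, 56.0], [576.0, 131.0], [483.0, 192.0]]}
top blk47 {'n': 1376, 'c': array([505. , 123.8]), 'size': array([ 90.1, 111.7]), 'ang': 2.563, 'z': array([40. , 46.4, 53.2]), 'mean': array([504.5, 123.6]), 'box': [[434.0, 117.0], [527.0, 56.0], [576.0, 131.0], [483.0, 192.0]]}
top rail {'n': 762, 'c': array([681.7, 168.3]), 'size': array([ 78.7, 230.3]), 'ang': 1.572, 'z': array([26. , 32.1, 36. ]), 'mean': array([681.4, 176.2]), 'box': [[642.0, 283.0], [643.0, 53.0], [721.0, 53.0], [721.0, 284.0]]}
scene blk {'n': 1376, 'c': array([503.2, 124.4]), 'size': array([ 91.5, 112.7]), 'ang': 2.558, 'z': array([39.8, 46.7, 53.3]), 'mean': array([501.1, 129.4]), 'box
[... 733 characters left out ...]
, [464.0, 394.0]]}
jarR {'n': 412, 'c': array([ 483.8, -145.6]), 'size': array([54.2, 56.6]), 'ang': 0.015, 'z': array([35. , 65.3, 69.4]), 'mean': array([ 484.9, -143.4]), 'box': [[455.0, -119.0], [456.0, -173.0], [513.0, -172.0], [512.0, -118.0]]}
flour {'n': 629, 'c': array([762.5, 201.7]), 'size': array([68.1, 68.7]), 'ang': 0.279, 'z': array([ 59.4, 111.7, 119.3]), 'mean': array([756.6, 199.2]), 'box': [[720.0, 225.0], [739.0, 159.0], [805.0, 178.0], [786.0, 244.0]]}
sugar {'n': 426, 'c': array([762.4,  86.7]), 'size': array([55.7, 57. ]), 'ang': 2.428, 'z': array([ 51.3, 105.7, 114.6]), 'mean': array([757.9,  87.1]), 'box': [[723.0, 84.0], [766.0, 47.0], [802.0, 89.0], [759.0, 126.0]]}
```

```bash
cat >> h.py <<'E'
def rail(p):
    m=(p[...,2]>22)&(p[...,2]<45)&(p[...,0]>620)&(p[...,0]<740)&(p[...,1]>20)&(p[...,1]<290)
    n,l,s,_=cv2.connectedComponentsWithStats(m.astype(np.uint8),connectivity=4)
    k=1+np.argmax(s[1:,4]); q=p[l==k]
    q=q[q[:,1]<268]
    r=cv2.minAreaRect(q[:,:2].astype(np.float32))
    vx,vy,x0,y0=cv2.fitLine(q[:,:2].astype(np.float32),cv2.DIST_HUBER,0,.01,.01).ravel()
    return len(q),np.round(r[0],1),np.round(r[1],1),np.round(cv2.boxPoints(r)).tolist(),round(float(np.arctan2(vy,vx)%np.pi),3),x0,y0
E
python3 - <<'E'
from h import *
for n in("top","scene"):
    p=cloud(n,np.load(f"pics/{n}0.npy")); print(n,rail(p))
E
```

```text
top (696, array([682.7, 159.1]), array([214.4,  25. ]), [[659.0, 54.0], [684.0, 51.0], [706.0, 264.0], [681.0, 267.0]], 1.468, np.float32(681.6691), np.float32(158.4922))
scene (747, array([681.1, 158.7]), array([215.9,  28.3]), [[656.0, 53.0], [684.0, 50.0], [707.0, 265.0], [679.0, 268.0]], 1.46, np.float32(679.1636), np.float32(164.47472))
```

Emit:
carry_out:
  deltas:
    - [0.0185, -0.0145, 0, 0, 0, 0, 0.85]
    - [0.0185, -0.0145, 0, 0, 0, 0, 0.85]
    - [0.0185, -0.0145, 0, 0, 0, 0, 0.85]
    - [0.0185, -0.0145, 0, 0, 0, 0, 0.85]
    - [0.0185, -0.0145, 0, 0, 0, 0, 0.85]
    - [0.0185, -0.0145, 0, 0, 0, 0, 0.85]
    - [0.0185, -0.0145, 0, 0, 0, 0, 0.85]
    - [0.0185, -0.0145, 0, 0, 0, 0, 0.85]
    - [0.0185, -0.0145, 0, 0, 0, 0, 0.85]
    - [0.0185, -0.0145, 0, 0, 0, 0, 0.85]

```text
clock: 1.93
position: [311.7, -437.7, 222.7]
orientation: [[0.965, 0.263, 0.0], [0.263, -0.965, -0.0], [0.0, 0.0, -1.0]]
force: [-0.2, -0.4, 0.2]
gripper_width: 0.857
finger_force: 0.0
```

Emit:
carry_out:
  deltas:
    - [0.0185, -0.0145, 0, 0, 0, 0, 0.85]
    - [0.0185, -0.0145, 0, 0, 0, 0, 0.85]
    - [0.0185, -0.0145, 0, 0, 0, 0, 0.85]
    - [0.0185, -0.0145, 0, 0, 0, 0, 0.85]
    - [0.0185, -0.0145, 0, 0, 0, 0, 0.85]
    - [0.0185, -0.0145, 0, 0, 0, 0, 0.85]
    - [0.0185, -0.0145, 0, 0, 0, 0, 0.85]
    - [0.0185, -0.0145, 0, 0, 0, 0, 0.85]
    - [0.0185, -0.0145, 0, 0, 0, 0, 0.85]
    - [0.0185, -0.0145, 0, 0, 0, 0, 0.85]

```text
clock: 2.77
position: [452.1, -249.2, 222.8]
orientation: [[0.965, 0.263, 0.0], [0.263, -0.965, -0.0], [0.0, 0.0, -1.0]]
force: [-0.7, 0.2, 0.1]
gripper_width: 0.848
finger_force: 0.0
```

Emit:
carry_out:
  deltas:
    - [0.0091, -0.0293, 0, 0, 0, 0, 0.85]
    - [0.0091, -0.0293, 0, 0, 0, 0, 0.85]
    - [0.0091, -0.0293, 0, 0, 0, 0, 0.85]
    - [0.0091, -0.0293, 0, 0, 0, 0, 0.85]
    - [0.0091, -0.0293, 0, 0, 0, 0, 0.85]
    - [0.0091, -0.0293, 0, 0, 0, 0, 0.85]
    - [0.0091, -0.0293, 0, 0, 0, 0, 0.85]
    - [0.0091, -0.0293, 0, 0, 0, 0, 0.85]
    - [0.0091, -0.0293, 0, 0, 0, 0, 0.85]
    - [0.0091, -0.0293, 0, 0, 0, 0, 0.85]

```text
clock: 3.6
position: [462.2, 57.9, 222.9]
orientation: [[0.965, 0.263, 0.001], [0.263, -0.965, -0.0], [0.001, 0.0, -1.0]]
force: [0.5, -0.4, 0.3]
gripper_width: 0.851
finger_force: 0.0
```

Emit:
carry_out:
  deltas:
    - [0, 0, 0, 0, 0, -0.0727, 0.85]
    - [0, 0, 0, 0, 0, -0.0727, 0.85]
    - [0, 0, 0, 0, 0, -0.0727, 0.85]
    - [0, 0, 0, 0, 0, -0.0727, 0.85]
    - [0, 0, 0, 0, 0, -0.0727, 0.85]
    - [0, 0, 0, 0, 0, -0.0727, 0.85]
    - [0, 0, 0, 0, 0, -0.0727, 0.85]
    - [0, 0, 0, 0, 0, -0.0727, 0.85]
    - [0, 0, 0, 0, 0, -0.0727, 0.85]
    - [0, 0, 0, 0, 0, -0.0727, 0.85]

```text
clock: 4.43
position: [462.4, 56.5, 222.7]
orientation: [[0.543, 0.84, 0.0], [0.84, -0.543, -0.0], [0.0, 0.0, -1.0]]
force: [0.0, -1.1, 0.7]
gripper_width: 0.846
finger_force: 0.0
```

Emit:
carry_out:
  deltas:
    - [0, 0, 0.0204, 0, 0, 0, 0.85]
    - [0, 0, 0.0204, 0, 0, 0, 0.85]
    - [0, 0, 0.0204, 0, 0, 0, 0.85]
    - [0, 0, 0.0204, 0, 0, 0, 0.85]
    - [0, 0, 0.0204, 0, 0, 0, 0.85]
    - [0, 0, 0.0204, 0, 0, 0, 0.85]
    - [0, 0, 0.0204, 0, 0, 0, 0.85]
    - [0, 0, 0.0204, 0, 0, 0, 0.85]
    - [0, 0, 0.0204, 0, 0, 0, 0.85]
    - [0, 0, 0.0204, 0, 0, 0, 0.85]

```text
clock: 5.27
position: [462.6, 56.4, 17.9]
orientation: [[0.546, 0.837, 0.001], [0.837, -0.546, 0.0], [0.0, 0.001, -1.0]]
force: [0.8, -0.8, 1.1]
gripper_width: 0.848
finger_force: 0.0
```

Emit:
carry_out:
  deltas:
    - [0.0025, 0, 0, 0, 0, 0, 0.85]
    - [0.0025, 0, 0, 0, 0, 0, 0.85]
    - [0.0025, 0, 0, 0, 0, 0, 0.85]
    - [0.0025, 0, 0, 0, 0, 0, 0.85]
    - [0.0025, 0, 0, 0, 0, 0, 0.85]
    - [0.0025, 0, 0, 0, 0, 0, 0.85]
    - [0.0025, 0, 0, 0, 0, 0, 0.85]
    - [0.0025, 0, 0, 0, 0, 0, 0.85]
    - [0.0025, 0, 0, 0, 0, 0, 0.85]
    - [0.0025, 0, 0, 0, 0, 0, 0.85]

```text
clock: 6.1
position: [475.4, 76.4, 18.5]
orientation: [[0.547, 0.837, -0.002], [0.837, -0.547, -0.002], [-0.003, -0.001, -1.0]]
force: [-7.5, -10.9, 10.1]
gripper_width: 0.851
finger_force: 6.6
```

Run:
```python
from h import *
s=bot.get_state();print(s["position"],s["force"],s["torque"])
im,d=vision.get_image("scene"); cv2.imwrite("pics/s1.png",cv2.resize(im[180:380,200:440,::-1],(720,600)))
p=cloud("scene",d,im); print(rect(p,[420,40],[590,200],36,54))
im,d=vision.get_image("top"); p=cloud("top",d,im); print(rect(p,[420,40],[590,200],36,54))
```

```text
[475.38467308  76.41257649  18.51775647] [ -7.47084706 -10.91461043  10.13792651] [-2.19484215  1.77888623  0.17613765]
{'n': 1324, 'c': array([498.1, 116.7]), 'size': array([110.3, 113.7]), 'ang': 2.569, 'z': array([39.9, 46.4, 52.5]), 'mean': array([502.5, 129.3]), 'box': [[420.0, 101.0], [516.0, 40.0], [576.0, 132.0], [480.0, 194.0]]}
{'n': 513, 'c': array([513.1, 136.2]), 'size': array([ 60.3, 111.7]), 'ang': 2.565, 'z': array([40.1, 45.8, 52.4]), 'mean': array([524.9, 139.1]), 'box': [[450.0, 141.0], [544.0, 81.0], [576.0, 131.0], [483.0, 192.0]]}
```

View pics/s1.png

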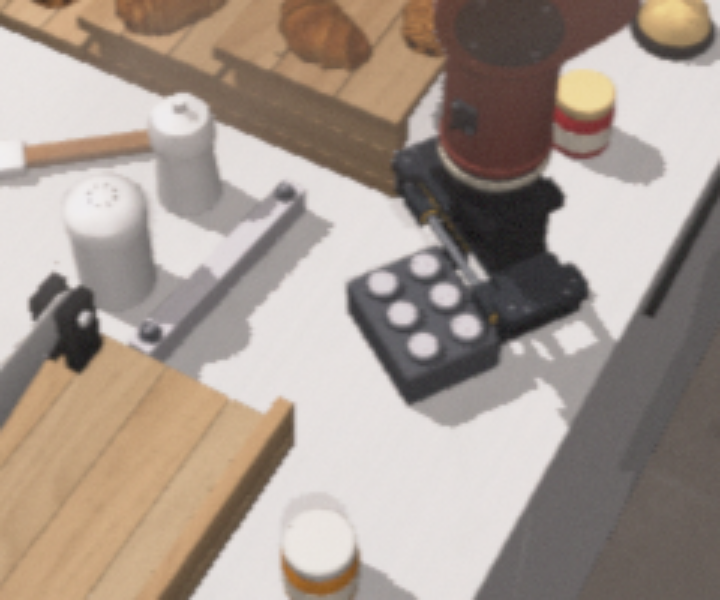

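Emit:
carry_out:
  deltas:
    - [0.0025, -0.00147, 0, 0, 0, 0.0275, 0.85]
    - [0.0025, -0.00147, 0, 0, 0, 0.0275, 0.85]
    - [0.0025, -0.00147, 0, 0, 0, 0.0275, 0.85]
    - [0.0025, -0.00147, 0, 0, 0, 0.0275, 0.85]
    - [0.0025, -0.00147, 0, 0, 0, 0.0275, 0.85]
    - [0.0025, -0.00147, 0, 0, 0, 0.0275, 0.85]
    - [0.0025, -0.00147, 0, 0, 0, 0.0275, 0.85]
    - [0.0025, -0.00147, 0, 0, 0, 0.0275, 0.85]
    - [0.0025, -0.00147, 0, 0, 0, 0.0275, 0.85]
    - [0.0025, -0.00147, 0, 0, 0, 0.0275, 0.85]

```text
clock: 7.03
position: [478.7, 103.4, 18.2]
orientation: [[0.755, 0.656, -0.005], [0.656, -0.755, -0.004], [-0.007, -0.0, -1.0]]
force: [-10.1, -9.9, 12.2]
gripper_width: 0.846
finger_force: 7.2
```

```bash
cat >> h.py <<'E'
from scipy.optimize import minimize
def look(name):
    """block top pose: scene+top depth points, visible area fitted by a 112x90 rectangle"""
    s=bot.get_state(); x=s["orientation"][:2,0]; t=s["position"][:2]
    print("tcp",s["position"].round(1),"yaw",round(float(np.arctan2(x[1],x[0])),3),"F",s["force"].round(1))
    for n in("top","scene"):
        im,d=vision.get_image(n); cv2.imwrite(f"pics/{name}_{n}.png",im[:,:,::-1]); p=cloud(n,d)
        m=(p[...,2]>36)&(p[...,2]<54)&((p[...,:2]-t)@x>14)&(np.linalg.norm(p[...,:2]-t-55*x,axis=-1)<85)&(p[...,0]<652)
        k,l,st,_=cv2.connectedComponentsWithStats(m.astype(np.uint8)); q=p[l==1+np.argmax(st[1:,4])]
        r=cv2.minAreaRect(q[:,:2].astype(np.float32)); b=cv2.boxPoints(r)
        e=max([b[1]-b[0],b[2]-b[1]],key=np.linalg.norm); e=e/np.linalg.norm(e)*np.sign(e[1])
        f=np.array([e[1],-e[0]]); mid=(np.max(q[:,:2]@e)+np.min(q[:,:2]@e))/2; far=np.percentile(q[:,:2]@f,99.7)
        print(n,len(q),np.round(r[1],1),"ang",round(float(np.arctan2(e[1],e[0])),3),"centre",(e*mid+f*(far-45)).round(1))
E
sed -i '/scipy/d' h.py
python3 -c "
from h import *
look('a')"
```

```text
tcp [478.7 103.4  18.2] yaw 0.715 F [-10.1  -9.9  12.2]
top 410 [ 43.2 111.8] ang 1.991 centre [527.5 152.5]
scene 1159 [ 87.9 116.2] ang 2.274 centre [519.7 142. ]
```

Emit:
carry_out:
  deltas:
    - [0.0025, -0.00147, 0, 0, 0, 0.0275, 0.85]
    - [0.0025, -0.00147, 0, 0, 0, 0.0275, 0.85]
    - [0.0025, -0.00147, 0, 0, 0, 0.0275, 0.85]
    - [0.0025, -0.00147, 0, 0, 0, 0.0275, 0.85]
    - [0.0025, -0.00147, 0, 0, 0, 0.0275, 0.85]
    - [0.0025, -0.00147, 0, 0, 0, 0.0275, 0.85]
    - [0.0025, -0.00147, 0, 0, 0, 0.0275, 0.85]
    - [0.0025, -0.00147, 0, 0, 0, 0.0275, 0.85]
    - [0.0025, -0.00147, 0, 0, 0, 0.0275, 0.85]
    - [0.0025, -0.00147, 0, 0, 0, 0.0275, 0.85]

```text
clock: 7.97
position: [490.6, 130.4, 18.0]
orientation: [[0.904, 0.427, -0.006], [0.427, -0.904, -0.004], [-0.007, 0.001, -1.0]]
force: [-13.1, -7.5, 12.3]
gripper_width: 0.851
finger_force: 7.3
```

```bash
python3 -c "
from h import *
look('b')"
```

```text
tcp [490.6 130.4  18. ] yaw 0.441 F [-13.1  -7.5  12.3]
top 328 [ 51.9 118.3] ang 1.723 centre [551.2 161. ]
scene 951 [ 66.2 115.5] ang 2.015 centre [539.7 157.3]
```

Emit:
carry_out:
  deltas:
    - [0.0025, -0.00147, 0, 0, 0, 0.0273, 0.85]
    - [0.0025, -0.00147, 0, 0, 0, 0.0273, 0.85]
    - [0.0025, -0.00147, 0, 0, 0, 0.0273, 0.85]
    - [0.0025, -0.00147, 0, 0, 0, 0.0273, 0.85]
    - [0.0025, -0.00147, 0, 0, 0, 0.0273, 0.85]
    - [0.0025, -0.00147, 0, 0, 0, 0.0273, 0.85]
    - [0.0025, -0.00147, 0, 0, 0, 0.0273, 0.85]
    - [0.0025, -0.00147, 0, 0, 0, 0.0273, 0.85]
    - [0.0025, -0.00147, 0, 0, 0, 0.0273, 0.85]
    - [0.0025, -0.00147, 0, 0, 0, 0.0273, 0.85]

```text
clock: 8.9
position: [509.7, 153.5, 17.8]
orientation: [[0.986, 0.168, -0.005], [0.168, -0.986, -0.002], [-0.006, 0.001, -1.0]]
force: [-11.3, -2.1, 6.8]
gripper_width: 0.853
finger_force: 5.5
```

Emit:
carry_out:
  deltas:
    - [0.0025, -0.00147, 0, 0, 0, 0.0273, 0.85]
    - [0.0025, -0.00147, 0, 0, 0, 0.0273, 0.85]
    - [0.0025, -0.00147, 0, 0, 0, 0.0273, 0.85]
    - [0.0025, -0.00147, 0, 0, 0, 0.0273, 0.85]
    - [0.0025, -0.00147, 0, 0, 0, 0.0273, 0.85]
    - [0.0025, -0.00147, 0, 0, 0, 0.0273, 0.85]
    - [0.0025, -0.00147, 0, 0, 0, 0.0273, 0.85]
    - [0.0025, -0.00147, 0, 0, 0, 0.0273, 0.85]
    - [0.0025, -0.00147, 0, 0, 0, 0.0273, 0.85]
    - [0.0025, -0.00147, 0, 0, 0, 0.0273, 0.85]

```text
clock: 9.73
position: [534.3, 170.4, 17.9]
orientation: [[0.995, -0.103, -0.004], [-0.103, -0.995, -0.0], [-0.004, 0.001, -1.0]]
force: [-8.4, 1.6, 2.8]
gripper_width: 0.847
finger_force: 4.2
```

```bash
python3 -c "
from h import *
look('c')
im=cv2.imread('pics/c_scene.png')[180:380,200:440]; cv2.imwrite('pics/cc.png',cv2.resize(im,(720,600)))"
```

```text
tcp [534.3 170.4  17.9] yaw -0.103 F [-8.4  1.6  2.8]
top 350 [81.1 49.6] ang 0.551 centre [599.5 146. ]
scene 289 [88.4 39. ] ang 1.458 centre [591.6 178.9]
```

View pics/cc.png

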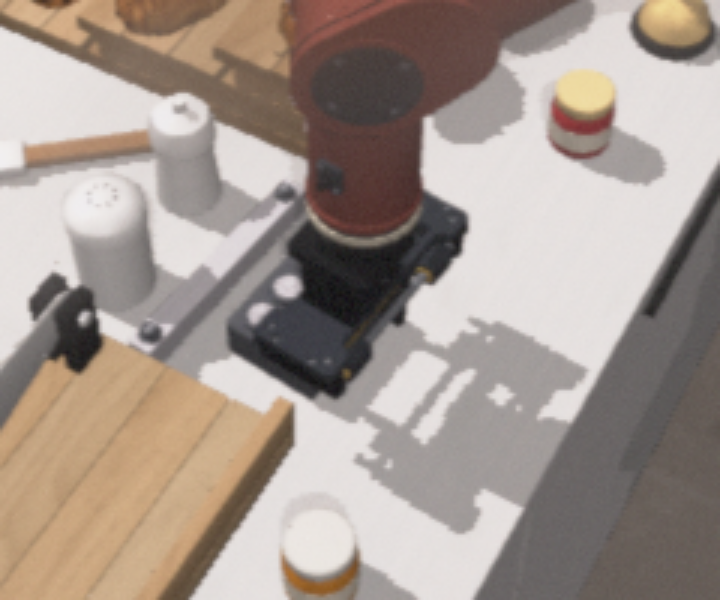

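Emit:
carry_out:
  deltas:
    - [0.003, 0, 0, 0, 0, 0, 0.85]
    - [0.003, 0, 0, 0, 0, 0, 0.85]
    - [0.003, 0, 0, 0, 0, 0, 0.85]
    - [0.003, 0, 0, 0, 0, 0, 0.85]
    - [0.003, 0, 0, 0, 0, 0, 0.85]
    - [0.003, 0, 0, 0, 0, 0, 0.85]
    - [0.003, 0, 0, 0, 0, 0, 0.85]
    - [0.003, 0, 0, 0, 0, 0, 0.85]
    - [0.003, 0, 0, 0, 0, 0, 0.85]
    - [0.003, 0, 0, 0, 0, 0, 0.85]

```text
clock: 10.67
position: [564.9, 166.7, 17.9]
orientation: [[0.995, -0.102, -0.003], [-0.102, -0.995, -0.0], [-0.003, 0.001, -1.0]]
force: [-7.7, 0.1, 2.7]
gripper_width: 0.853
finger_force: 3.3
```

Emit:
carry_out:
  deltas:
    - [0.0008, 0, 0, 0, 0, 0, 0.85]
    - [0.0008, 0, 0, 0, 0, 0, 0.85]
    - [0.0008, 0, 0, 0, 0, 0, 0.85]
    - [0.0008, 0, 0, 0, 0, 0, 0.85]
    - [0.0008, 0, 0, 0, 0, 0, 0.85]
    - [0, 0, 0, 0, 0, 0, 0.85]
    - [0, 0, 0, 0, 0, 0, 0.85]
    - [0, 0, 0, 0, 0, 0, 0.85]
    - [0, 0, 0, 0, 0, 0, 0.85]
    - [0, 0, 0, 0, 0, 0, 0.85]

```text
clock: 11.5
position: [569.2, 166.2, 17.9]
orientation: [[0.995, -0.102, -0.002], [-0.102, -0.995, -0.0], [-0.002, 0.001, -1.0]]
force: [-5.0, 0.5, -0.2]
gripper_width: 0.856
finger_force: 2.5
```

Not at the rail yet (force below sliding level); keep creeping.

Emit:
carry_out:
  deltas:
    - [0.0006, 0, 0, 0, 0, 0, 0.85]
    - [0.0006, 0, 0, 0, 0, 0, 0.85]
    - [0.0006, 0, 0, 0, 0, 0, 0.85]
    - [0.0006, 0, 0, 0, 0, 0, 0.85]
    - [0.0006, 0, 0, 0, 0, 0, 0.85]
    - [0, 0, 0, 0, 0, 0, 0.85]
    - [0, 0, 0, 0, 0, 0, 0.85]
    - [0, 0, 0, 0, 0, 0, 0.85]
    - [0, 0, 0, 0, 0, 0, 0.85]
    - [0, 0, 0, 0, 0, 0, 0.85]

```text
clock: 12.33
position: [569.7, 166.1, 17.8]
orientation: [[0.995, -0.102, -0.007], [-0.102, -0.995, -0.001], [-0.007, 0.002, -1.0]]
force: [-16.3, -0.0, 8.7]
gripper_width: 0.849
finger_force: 7.9
```

Emit:
carry_out:
  deltas:
    - [0.0006, 0, 0, 0, 0, 0, 0.85]
    - [0.0006, 0, 0, 0, 0, 0, 0.85]
    - [0.0006, 0, 0, 0, 0, 0, 0.85]
    - [0.0006, 0, 0, 0, 0, 0, 0.85]
    - [0.0006, 0, 0, 0, 0, 0, 0.85]
    - [0, 0, 0, 0, 0, 0, 0.85]
    - [0, 0, 0, 0, 0, 0, 0.85]
    - [0, 0, 0, 0, 0, 0, 0.85]
    - [0, 0, 0, 0, 0, 0, 0.85]
    - [0, 0, 0, 0, 0, 0, 0.85]

```text
clock: 13.17
position: [569.8, 166.1, 17.7]
orientation: [[0.995, -0.101, -0.012], [-0.101, -0.995, -0.002], [-0.012, 0.003, -1.0]]
force: [-28.2, -1.0, 20.3]
gripper_width: 0.848
finger_force: 14.4
```

```bash
python3 -c "
from h import *
s=bot.get_state(); print(s['position'],s['force'])"
```

```text
[569.79612966 166.10753501  17.73492145] [-28.18858366  -1.03323456  20.26828723]
```

Emit:
carry_out:
  deltas:
    - [-0.003, 0, 0, 0, 0, 0, 0.85]
    - [-0.003, 0, 0, 0, 0, 0, 0.85]
    - [-0.006, 0, 0, 0, 0, 0, 0.85]
    - [-0.008, 0, 0, 0, 0, 0, 0.85]
    - [-0.01, 0, 0, 0, 0, 0, 0.85]
    - [-0.01, 0, 0, 0, 0, 0, 0.85]
    - [-0.01, 0, 0, 0, 0, 0, 0.85]
    - [-0.01, 0, 0, 0, 0, 0, 0.85]
    - [-0.01, 0, 0, 0, 0, 0, 0.85]
    - [-0.01, 0, 0, 0, 0, 0, 0.85]

```text
clock: 14.0
position: [495.8, 173.8, 18.7]
orientation: [[0.995, -0.103, 0.0], [-0.103, -0.995, 0.0], [0.0, -0.0, -1.0]]
force: [-0.3, 0.6, -0.3]
gripper_width: 0.849
finger_force: 0.0
```

Emit:
carry_out:
  deltas:
    - [-0.005, 0, -0.015, 0, 0, 0, 0.85]
    - [-0.005, 0.01, -0.015, 0, 0, 0, 0.85]
    - [-0.005, 0.01, -0.015, 0, 0, 0, 0.85]
    - [-0.005, 0.01, -0.015, 0, 0, 0, 0.85]
    - [-0.005, 0.02, -0.015, 0, 0, 0, 0.85]
    - [0, 0.03, -0.015, 0, 0, 0, 0.85]
    - [0, 0.03, -0.015, 0, 0, 0, 0.85]
    - [0, 0.03, -0.015, 0, 0, 0, 0.85]
    - [0, 0.03, -0.015, 0, 0, 0, 0.85]
    - [0, 0.03, -0.015, 0, 0, 0, 0.85]

```text
clock: 14.83
position: [450.5, -23.8, 169.4]
orientation: [[0.995, -0.103, 0.001], [-0.103, -0.995, -0.0], [0.001, -0.0, -1.0]]
force: [0.6, -0.0, -0.2]
gripper_width: 0.848
finger_force: 0.0
```

Run:
```python
from h import *
s=bot.get_state(); print(s["position"],s["force"])
for n in("top","scene"):
    im,d=vision.get_image(n); cv2.imwrite(f"pics/f_{n}.png",im[:,:,::-1]); p=cloud(n,d)
    print(n,rect(p,[560,90],[664,240],38.5,54))
a=cv2.imread("pics/f_top.png")[140:365,150:450]; cv2.imwrite("pics/f_c.png",cv2.resize(a,(800,600),interpolation=cv2.INTER_CUBIC))
```

```text
[450.49345623 -23.80183198 169.41417557] [ 0.61494094 -0.02993692 -0.23444747]
top {'n': 1200, 'c': array([624.5, 161.9]), 'size': array([ 88.1, 111.5]), 'ang': 1.469, 'z': array([40.5, 46.8, 52.7]), 'mean': array([622.1, 160.3]), 'box': [[575.0, 111.0], [663.0, 102.0], [674.0, 213.0], [586.0, 222.0]]}
scene {'n': 1226, 'c': array([622.3, 162.9]), 'size': array([ 88.8, 114.3]), 'ang': 1.484, 'z': array([40.7, 47. , 52.7]), 'mean': array([619.2, 165.7]), 'box': [[573.0, 110.0], [662.0, 102.0], [672.0, 216.0], [583.0, 224.0]]}
```

View pics/f_c.png

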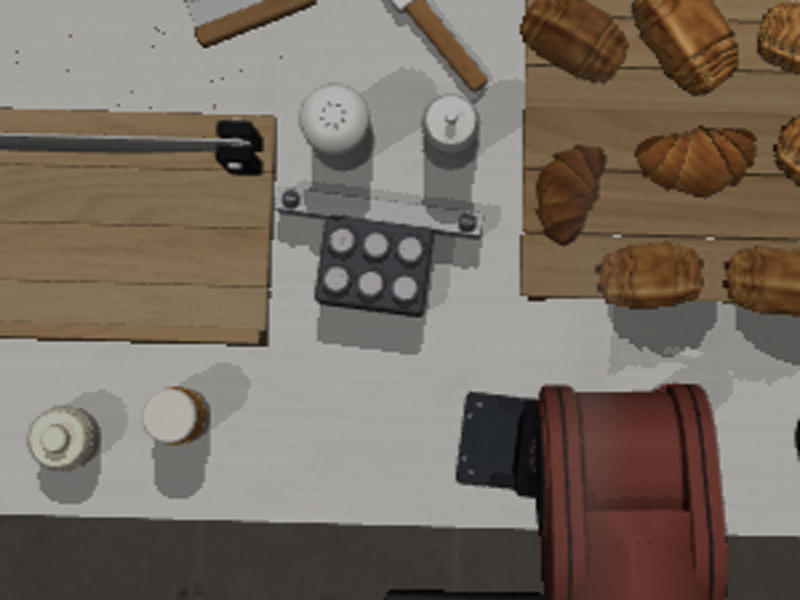

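The picture shows the block flush along the rail: its top edge runs from (328,218) to (433,230), well inside the rail ends at (280,205) and (482,230). The bystanders have not moved. I'm handing in.

```bash
python3 -c "
from station import bot
print(bot.job_done())"
```

```text
the job is handed in; nothing more can be done
None
```

The die block was turned with the open fingertips and pushed home, and the job is handed in at about 15 s of the 72 s: the last images show a long side flat on the rail, parallel within about 0.02 rad and inside both ends, with the bystanders in view unmoved (the hand-in returned no verdict).

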